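# Clear the chopping board into the scrap tub

## Task

Clear the three scraps off the green chopping board - the squeezed lemon half, the bone and the bread heel - into the open grey scrap tub, in any order, and when all three are inside, swing its blue lid fully shut. Leave the tomato on the board, and do not disturb the knife, cup, spice jar and oil bottle.

Things in the scene. Friction and masses are not known exactly. Their poses are not given: they have to be found in the camera images.
- board: Green plastic chopping board, 260 (its x) x 320 (its y) x 15 mm thick, fixed to the table. Origin: centre of its underside, on the table; its top is at 15 mm.
- tub: Grey open scrap tub, fixed to the table: outside 180 (its x) x 220 (its y) x 120 mm high, walls and floor 5 mm. Origin: centre of its underside. The blue lid is hinged on the rim at its +x side (90 mm from the centre), which faces away from the board, to the robot's right.
- tub_lid (a joint): Hinge of the blue lid, rad: 0 = shut flat on the rim, about 1.6 = standing upright, 1.9 = limit, leaning outwards. Stiff enough to stay at any angle; it has to be pushed all the way down. The lid is a plate 8 mm thick that covers the tub's whole rim (about 180 mm from hinge to free edge, 220 mm wide).
- tub_lid_hinge (a point): Middle of the lid's hinge line, at the tub's rim (120 mm high); the hinge line runs along the tub's y axis.
- tub_lid_handle (a point): Grip point of the black knob on the outer (upper) face of the lid, 150 mm from the hinge line, midway along the width; the knob is about 30 mm across and this point lies 35 mm out from the outer face.
- lemon: Squeezed lemon half, yellow, cut face up: 58 mm across at the top, narrowing to 28 mm at the foot, 28 mm high. Origin: centre of its underside. Lies on the board.
- bone: Cream-coloured bone lying flat along its own x: 92 mm long, shaft 15 mm wide and 16 mm high (4 to 20 mm above the board), knuckles at both ends 42 mm wide and 24 mm high; 44 mm of bare shaft between the knuckles. Origin: under its middle, at the level of its underside.
- bread: Brown heel of bread, a rounded block: 80 (its x) x 46 (its y) x 42 mm high. Origin: centre of its underside. Lies on the board.
- tomato: Whole red tomato, 70 mm across, 51 mm high (59 with its green stalk), standing on the board; not a scrap, stays there. Origin: centre of its underside.
- knife: Kitchen knife lying on the table left of the board, along its own x: 310 mm long (160 mm to the handle's end at -x, 150 mm to the tip), 40 mm wide, 18 mm high. Origin: on the table under its length.
- shaker: Small amber spice jar with yellow cap, 42 mm across, 95 mm high, standing beyond the board and tub. Origin: centre of its underside.
- ramekin: Small white ceramic cup, 84 mm across, 45 mm high, beyond the board, to the left. Origin: centre of its underside.
- oil: Green oil bottle, 64 mm across, 200 mm high, standing beyond the tub. Origin: centre of its underside.

How it is judged:
On the way, in this order (a step that is already met when the one before it is completed fails the run):
1. all three scraps are inside the tub, released, with the lid not yet shut (x of lemon in the frame of tub between -0.09 and 0.09 m and y of lemon in the frame of tub between -0.11 and 0.11 m and z of lemon in the frame of tub between -0.005 and 0.11 m and x of bone in the frame of tub between -0.09 and 0.09 m and y of bone in the frame of tub between -0.11 and 0.11 m and z of bone in the frame of tub between -0.005 and 0.11 m and x of bread in the frame of tub between -0.09 and 0.09 m and y of bread in the frame of tub between -0.11 and 0.11 m and z of bread in the frame of tub between -0.005 and 0.11 m and contact force between the fingers and lemon below 0.1 N and contact force between the fingers and bone below 0.1 N and contact force between the fingers and bread below 0.1 N and value of joint tub_lid above 0.3 rad), for 0.2 s.
2. the lid is shut (value of joint tub_lid below 0.06 rad), for 0.2 s.
At the end, for the whole second after the job is handed in: Lemon half, bone and bread heel at rest inside the tub (origins within its outline and below 110 mm), the lid shut to within 0.06 rad, and the tomato upright (within 0.3 rad) on the board (x of lemon in the frame of tub between -0.09 and 0.09 m and y of lemon in the frame of tub between -0.11 and 0.11 m and z of lemon in the frame of tub between -0.005 and 0.11 m and x of bone in the frame of tub between -0.09 and 0.09 m and y of bone in the frame of tub between -0.11 and 0.11 m and z of bone in the frame of tub between -0.005 and 0.11 m and x of bread in the frame of tub between -0.09 and 0.09 m and y of bread in the frame of tub between -0.11 and 0.11 m and z of bread in the frame of tub between -0.005 and 0.11 m and linear speed of each of lemon, bone, bread below 0.05 m/s and value of joint tub_lid below 0.06 rad and x of tomato in the frame of board between -0.13 and 0.13 m and y of tomato in the frame of board between -0.16 and 0.16 m and z of tomato in the frame of board between 0.008 and 0.03 m and angle between tomato's own z axis and vertical below 0.3 rad); the robot touches nothing.
It fails at once if the tomato is shifted by more than 40 mm (distance of tomato from where it was at the start of the episode above 0.04 m).
It fails at once if the knife is shifted by more than 40 mm (distance of knife from where it was at the start of the episode above 0.04 m).
It fails at once if the spice jar is shifted by more than 40 mm (distance of shaker from where it was at the start of the episode above 0.04 m).
It fails at once if the ramekin is shifted by more than 40 mm (distance of ramekin from where it was at the start of the episode above 0.04 m).
It fails at once if the oil bottle is shifted by more than 40 mm (distance of oil from where it was at the start of the episode above 0.04 m).
It also fails if it takes over 72 s, if anything falls off the work surface, if the arm or the gripper's body presses on something with over 40 N, if the wrist force passes 120 N, or if a joint passes its speed limit or range.

## Robot

A 7-joint arm with a two-finger parallel gripper is mounted at the origin on the work surface. World frame = base frame: x ahead of the robot, y to its left, z up, the work surface at z = 0. Lengths are in m, angles in rad, forces in N, time in s.
With the tool pointing down it reaches from about 0.4 to 0.85 m from the base axis. Payload 4.5 kg.
Tool frame: the origin (TCP) lies midway between the tips of the shut fingers; the grasp point (between the pads) lies 19 mm behind it; z points along the fingers, y is the line along which they close (so a half turn about z gives the same grasp; the last joint's range is limited). The gripper opens to 88 mm and grips with 3 to 60 N. Pads are 18 mm wide; open, the fingers measure 123 mm over their backs; the gripper's body (75 mm by 187 mm) begins 45 mm behind the grasp point.
Start: joints at [-1.287, 0.689, -0.195, 1.565, 0.157, 0.902, -0.215], TCP at [0.154, 0.606, 0.239] pointing down, gripper open.
Joint ranges: [-3.01, 3.01], [-0.46, 2.08], [-1.47, 1.51], [0.13, 2.56], [-1, 4.14], [0.04, 2.09], [-2.66, 2.66]. Speed limits (rad/s): [2.57, 2.57, 3.14, 3.14, 3.14, 3.14, 3.14].

## Interface

Orientations are given as a unit quaternion [x, y, z, w].
In Python, from plant import sensors, eyes, finish_job gives the robot as it stands.
- The arm moves only by the tool send_rows, never from a script. Its argument "rows" is text: rows parted by semicolons, each of 4 numbers parted by spaces: the shift along the tool's x, y, z normalised to -1 to 1, where 1 is 30 cm, then the turn about the tool's z normalised to -1 to 1, where 1 is 2 pi rad. A call has 1 to 10 rows; each row is the pose to reach, as a shift and turn from the pose commanded when the call began, along the tool's axes at that moment, turning the shorter way round; what a row does not reach only later rows make up. A row lasts 1/12 s, in which the tool goes at most 41.7 mm and 7.16 degrees, less where a joint would pass 70% of its speed; a pose out of reach is approached as far as the arm can. A call with a number of a shift or a turn outside -1 to 1 is refused whole. A call with a gripper value outside its range is refused whole. "jaw" is the closure, from -1 (fully open) to 1 (shut), set as the call begins (left out, the last holds). The fingers move at their own pace and stop on an object; "force" is the grip in N (left out, the last holds). Time passes only in rows, so rows that repeat a pose let the fingers close. It gives the time, the measured TCP pose, the force, the opening and the grip force at its end, in the units of the state.
- sensors.get_state(): the state, without advancing time (a new reading comes with each control period).
- eyes.snapshot(name): name is "scene" or "top" or "wrist"; returns (picture, depth): 384x512x3 uint8, red, green, blue; 384x512 float32, m along the optical axis (not along the pixel's ray), 0 where there is no reading.
- eyes.calibration(name): a dict with "fov_y" (degrees; the focal length in pixels is half the picture's height over the tangent of half this angle, whatever the lens; pixels are square), "cx", "cy" (the principal point, pixels), "world_from_camera" (4x4, takes a point from camera to world coordinates). Camera axes: x right, y down, z forward; pixel columns grow to the right and rows downward; lengths in m; the calibration is good to about 2 mm. A picture is of the moment at which its call begins: read the wrist's pose just before it. calibration takes no time and is no camera call; for the wrist camera it gives the pose at the moment of the call.
- finish_job(): hands the job in; it is judged then, once.
The state is a dict: "clock": time; "q": joint angles; "qd": joint speeds; "joint_torque": joint torques, N m; "tool_pos": TCP position; "eef_rot": TCP orientation; "contact_force": force on the tool from outside, world axes, zero at the start; "moment": the same for the moment, N m; "opening": opening from 0.0 (shut) to 1.0 (fully open); "finger_force": force on a finger pad.
Only numpy, scipy, OpenCV 4.12 (cv2) and the standard library are available. Lean on these libraries where they do the work, as an engineer would, in place of code of your own. Each camera call takes 0.05 s, during which the arm holds its last target. There are 200 camera calls.

## Working session

There is one attempt and no reset: what is moved stays moved. The work goes in short steps, Python scripts to look and compute and a tool call to move; the robot and the scene stay as the last step left them, time stands still between calls to the robot, and variables do not carry over. Pictures are saved under pics/ and viewed, at most 10 in all, crops included, and the job is handed in when it is done.

Besides the shell and the picture viewer there is one more tool, called after "Call:" as name(argument=value, ...) on one line, values as JSON. send_rows: Moves the arm, as the interface text tells. Scaled input: -1 to 1 covers 30 cm each way for a shift and 2 pi rad each way for a turn. Its arguments: {"type":"object","properties":{"rows":{"type":"string"},"jaw":{"type":"number"},"force":{"type":"number"}},"required":["rows"]}

```bash
mkdir -p pics; ls; cat > h.py <<'E'
import numpy as np, cv2
from plant import sensors, eyes, finish_job
def snap(name,fn=None):
    c=eyes.calibration(name); p,d=eyes.snapshot(name)
    if fn: cv2.imwrite('pics/'+fn,p[:,:,::-1])
    f=p.shape[0]/2/np.tan(np.radians(c['fov_y'])/2)
    v,u=np.mgrid[:p.shape[0],:p.shape[1]]
    P=np.stack([(u-c['cx'])/f*d,(v-c['cy'])/f*d,d],-1)
    T=np.array(c['world_from_camera']); W=P@T[:3,:3].T+T[:3,3]; W[d==0]=np.nan
    return p,d,W,c
E
python3 - <<'E'
from h import *
for n in('top','scene'):
    p,d,W,c=snap(n,n+'1.png'); print(n,{k:np.round(v,3).tolist() for k,v in c.items()},(d>0).mean())
    np.savez('/tmp/'+n,p=p,d=d,W=W)
s=sensors.get_state(); print({k:np.round(v,3).tolist() for k,v in s.items()})
E
```

```text
pics
top {'fov_y': 51.057, 'cx': 253.865, 'cy': 191.53, 'world_from_camera': [[-0.014, -0.99, 0.138, 0.447], [-1.0, 0.013, -0.01, 0.054], [0.008, -0.138, -0.99, 1.229], [0.0, 0.0, 0.0, 1.0]]} 0.9957834879557291
scene {'fov_y': 48.969, 'cx': 252.032, 'cy': 194.362, 'world_from_camera': [[-0.355, 0.782, -0.513, 1.286], [0.935, 0.304, -0.183, 0.321], [0.013, -0.545, -0.839, 1.294], [0.0, 0.0, 0.0, 1.0]]} 0.9961751302083334
{'clock': 0.1, 'q': [-1.287, 0.69, -0.195, 1.566, 0.157, 0.903, -0.215], 'qd': [0.001, -0.001, 0.0, -0.003, -0.001, 0.001, 0.002], 'joint_torque': [-0.003, -52.85, -1.271, -15.384, -0.053, 0.002, 0.0], 'tool_pos': [0.154, 0.605, 0.238], 'eef_rot': [0.125, 0.992, -0.001, -0.0], 'contact_force': [0.45, -0.51, -0.554], 'moment': [0.062, 0.02, -0.08], 'finger_force': 0.0, 'opening': 1.002}
```

View pics/top1.png

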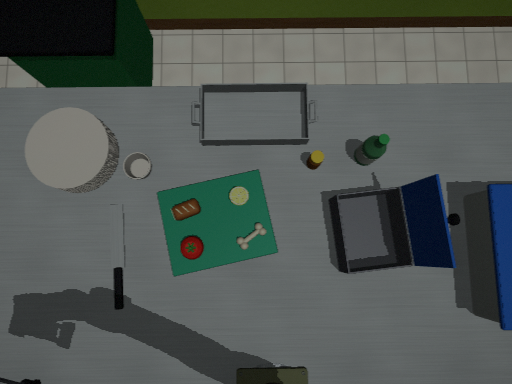

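View pics/scene1.png

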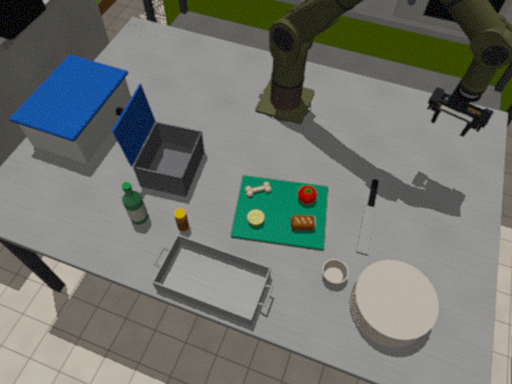

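The top view shows the lemon at (239,196), bone (252,236), bread (186,209), tomato (192,247) and tub (374,230), with its lid open to the right and knob at (453,219). The scene view agrees with this layout.

```bash
cat > m.py <<'E'
from h import *
def measure(p,W):
    hsv=cv2.cvtColor(p,cv2.COLOR_RGB2HSV); out={}
    for n,(u,v,r) in dict(lemon=(239,196,16),bone=(252,236,22),bread=(186,209,22),tomato=(192,247,18)).items():
        roi=np.zeros(p.shape[:2],np.uint8); cv2.circle(roi,(u,v),r,1,-1)
        m=(roi>0)&((hsv[...,0]<55)|(hsv[...,0]>160))&(hsv[...,2]>50)&(W[...,2]>.017)
        m=cv2.morphologyEx(m.astype(np.uint8),cv2.MORPH_OPEN,np.ones((2,2)))
        k=m>0; X=W[k]; rc=cv2.minAreaRect((X[:,:2]*1000).astype(np.float32))
        print(n,k.sum(),'mean',X.mean(0).round(4),'zmax',X[:,2].max().round(4),'rect',np.round(rc[0],1),np.round(rc[1],1),round(rc[2],1))
        c=(X[:,:2]-X[:,:2].mean(0)); w,V=np.linalg.eigh(c.T@c); print('   axis deg',np.degrees(np.arctan2(V[1,1],V[0,1])).round(1))
if __name__=='__main__':
    D=np.load('/tmp/top.npz'); p,W=D['p'],D['W']; measure(p,W)
    hsv=cv2.cvtColor(p,cv2.COLOR_RGB2HSV)
    g=(hsv[...,0]>65)&(hsv[...,0]<90)&(hsv[...,1]>150)&(np.abs(W[...,2]-.015)<.01); g[:160]=0;g[280:]=0
    print('board',cv2.minAreaRect((W[g][:,:2]*1000).astype(np.float32)))
    sub=np.zeros(g.shape,bool); sub[180:280,325:460]=1
    rim=sub&(np.abs(W[...,2]-.12)<.006)&(hsv[...,1]<80)
    print('rim',rim.sum(),cv2.minAreaRect((W[rim][:,:2]*1000).astype(np.float32)))
    b=sub&(hsv[...,0]>105)&(hsv[...,0]<130)&(hsv[...,1]>150)&(W[...,2]>.1); X=W[b]
    c=X.mean(0); n=np.linalg.svd(X-c,full_matrices=False)[2][2]; print('lid',b.sum(),c,n,X.min(0),X.max(0))
    kn=sub&(W[...,2]>.15)&(hsv[...,2]<40); print('knob',kn.sum(),W[kn].mean(0))
    for nm,(u,v) in dict(oil=(378,148),shaker=(316,158),floor=(365,230)).items(): print(nm,W[v-3:v+4,u-3:u+4].reshape(-1,3).mean(0).round(3))
E
python3 m.py
```

```text
lemon 290 mean [0.5987 0.0861 0.0424] zmax 0.055 rect [600.9  87.1] [53.4 51.7] 89.3
   axis deg 105.6
bone 249 mean [nan nan nan] zmax nan rect [479.1  50. ] [39.8 88. ] 37.3
   axis deg nan
bread 378 mean [nan nan nan] zmax nan rect [556.3 244.1] [37.4 76.1] 24.8
   axis deg nan
tomato 383 mean [nan nan nan] zmax nan rect [446.4 224. ] [61.9 61.2] 89.3
   axis deg nan
board ((543.3638916015625, 78.43569946289062), (258.0643005371094, 771.9324951171875), 12.006914138793945)
rim 654 ((492.60614013671875, -286.0992126464844), (219.8794708251953, 182.9370880126953), 6.311657428741455)
lid 3383 [ 0.49970248 -0.38670926  0.2279305 ] [ 0.10727182 -0.98781337 -0.11277194] [ 0.3944222  -0.42389951  0.12623652] [ 0.6103821  -0.36429156  0.30595541]
knob 2796 [ 0.49931056 -0.3883761   0.23167849]
oil [ 0.713 -0.299  0.156]
shaker [ 0.7   -0.137  0.096]
floor [ 0.495 -0.293  0.007]
```

```bash
cat > ray.py <<'E'
from h import *
def rays(c,u,v,z,H=384):
    f=H/2/np.tan(np.radians(c['fov_y'])/2); T=np.array(c['world_from_camera'])
    D=np.stack([(u-c['cx'])/f,(v-c['cy'])/f,np.ones(len(u))],-1)@T[:3,:3].T
    return T[:3,3]+D*((z-T[2,3])/D[:,2])[:,None]
def obj(p,c,uv,r,z,name):
    hsv=cv2.cvtColor(p,cv2.COLOR_RGB2HSV); roi=np.zeros(p.shape[:2],np.uint8); cv2.circle(roi,uv,r,1,-1)
    m=((roi>0)&((hsv[...,0]<50)|(hsv[...,0]>160))&(hsv[...,2]>60)).astype(np.uint8)
    n,l,s,_=cv2.connectedComponentsWithStats(m); k=1+np.argmax(s[1:,4]); v,u=np.nonzero(l==k)
    X=rays(c,u,v,z)[:,:2]; w,V=np.linalg.eigh(np.cov(X.T)); rc=cv2.minAreaRect((X*1000).astype(np.float32))
    print(name,len(u),X.mean(0).round(4),'axis',(np.degrees(np.arctan2(V[1,1],V[0,1]))%180).round(1),'rect',np.round(rc[0],1),np.round(rc[1],1),round(rc[2],1))
E
python3 - <<'E'
from ray import *
T=np.load('/tmp/top.npz'); c=eyes.calibration('top'); p=T['p']
obj(p,c,(239,196),16,.04,'lemon');obj(p,c,(252,236),24,.03,'bone');obj(p,c,(186,209),22,.045,'bread');obj(p,c,(192,247),18,.045,'tomato')
S=np.load('/tmp/scene.npz'); c=eyes.calibration('scene'); p=S['p']
obj(p,c,(256,218),16,.04,'lemon');obj(p,c,(258,189),22,.03,'bone');obj(p,c,(303,224),20,.045,'bread');obj(p,c,(307,195),16,.045,'tomato')
E
```

```text
lemon 293 [0.602  0.0886] axis 81.7 rect [603.   88.6] [56.7 54.1] 89.3
bone 246 [0.4819 0.0535] axis 127.2 rect [482.3  53.8] [39.6 87.3] 37.8
bread 342 [0.5619 0.2456] axis 109.4 rect [561.5 246.3] [40.5 77.7] 20.6
tomato 361 [0.4496 0.2267] axis 74.3 rect [449.9 228. ] [64.2 60.6] 89.2
lemon 227 [0.6022 0.091 ] axis 20.6 rect [602.3  91.7] [59.1 58.3] 21.2
bone 203 [0.4111 0.0392] axis 102.7 rect [408.4  37.9] [ 41.4 129.7] 12.0
bread 317 [0.5635 0.2477] axis 109.7 rect [563.4 248.7] [54.3 82.5] 21.2
tomato 290 [0.4505 0.2291] axis 9.1 rect [449.3 229.2] [77.7 64. ] 17.4
```

```bash
cat > go.py <<'E'
import sys
from h import *
from scipy.spatial.transform import Rotation as R
def go(xyz,ang=None):
    s=sensors.get_state(); M=R.from_quat(s['eef_rot']).as_matrix(); d=M.T@(np.array(xyz)-s['tool_pos'])
    a=np.degrees(np.arctan2(M[1,1],M[0,1])); t=0 if ang is None else (a-ang+90)%180-90
    print('norm',(d/.3).round(3),'turn',round(t/360,4),'rows>=',int(np.ceil(max(np.linalg.norm(d)/.0417,abs(t)/7.16))),'| closing',a.round(1),'pos',np.round(s['tool_pos'],4),'t',round(s['clock'],2),'op',round(s['opening'],3),'q7',round(s['q'][6],2))
if __name__=='__main__':
    a=[float(x) for x in sys.argv[1:]]; go(a[:3],a[3] if len(a)>3 else None)
E
python3 go.py .562 .247 .16 19.5
```

```text
norm [-1.611 -0.82   0.262] turn 0.1561 rows>= 14 | closing 75.7 pos [0.1544 0.605  0.238 ] t 0.1 op 1.002 q7 -0.22
```

Call:
send_rows(rows="-0.13 -0.07 0.02 0;-0.26 -0.14 0.04 0;-0.4 -0.2 0.06 0;-0.54 -0.27 0.08 0;-0.67 -0.34 0.1 0;-0.8 -0.41 0.13 0;-0.8 -0.41 0.13 0", jaw=-0.6, force=20)

```text
clock: 0.68
tool_pos: [0.3608, 0.4218, 0.1987]
eef_rot: [0.128, 0.992, -0.002, 0.001]
contact_force: [0.2, -1.2, -0.7]
opening: 0.799
finger_force: 0.0
```

```bash
python3 go.py .562 .247 .16 19.5
```

```text
norm [-0.796 -0.393  0.132] turn 0.1551 rows>= 8 | closing 75.3 pos [0.3608 0.4218 0.1987] t 0.68 op 0.799 q7 0.16
```

Call:
send_rows(rows="-0.13 -0.07 0.02 0.02;-0.26 -0.13 0.04 0.04;-0.4 -0.2 0.06 0.06;-0.53 -0.26 0.09 0.08;-0.66 -0.33 0.11 0.1;-0.8 -0.395 0.13 0.12;-0.8 -0.395 0.13 0.14;-0.8 -0.395 0.13 0.156;-0.8 -0.395 0.13 0.156;-0.8 -0.395 0.13 0.156")

```text
clock: 1.52
tool_pos: [0.5592, 0.2534, 0.1602]
eef_rot: [0.576, 0.818, -0.0, -0.001]
contact_force: [-0.3, -0.0, 0.8]
opening: 0.797
finger_force: 0.0
```

```bash
python3 - <<'E'
from h import *
from ray import obj,rays
p,d,W,c=snap('wrist','w1.png')
hsv=cv2.cvtColor(p,cv2.COLOR_RGB2HSV)
m=((hsv[...,0]<25)&(hsv[...,0]>5)&(hsv[...,1]>90)&(hsv[...,2]>50)&(W[...,2]>.02)).astype(np.uint8)
n,l,s,_=cv2.connectedComponentsWithStats(m); k=1+np.argmax(s[1:,4]);v,u=np.nonzero(l==k);X=W[l==k]
print(s[k],np.nanmean(X,0),cv2.minAreaRect((X[:,:2]*1000).astype(np.float32)))
E
python3 go.py .562 .247 .035 19.5
```

```text
[ 229  153   48   84 3495] [0.56111281 0.25199904 0.055109  ] ((562.3980102539062, 248.03933715820312), (44.25206756591797, 76.54267883300781), 21.046186447143555)
norm [-0.026  0.002  0.418] turn 0.0008 rows>= 4 | closing 19.8 pos [0.5588 0.2541 0.1604] t 1.57 op 0.799 q7 -0.14
```

View pics/w1.png

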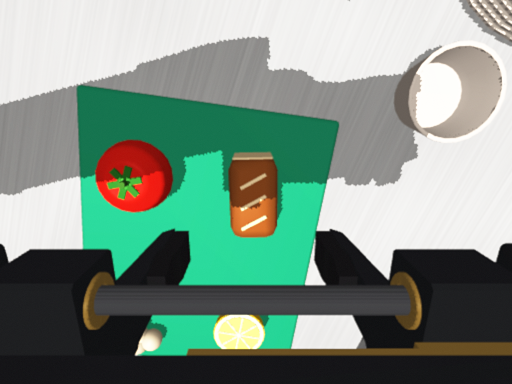

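The wrist view shows the bread at (253,195), centred between the fingers, and the tomato clear at (134,176). This matches the measured poses, so I'll descend.

Call:
send_rows(rows="-0.02 0 0.1 0;-0.024 0 0.2 0;-0.024 0 0.3 0;-0.024 0 0.38 0;-0.024 0 0.43 0;-0.024 0 0.45 0;-0.024 0 0.45 0")

```text
clock: 2.15
tool_pos: [0.5606, 0.247, 0.0245]
eef_rot: [0.576, 0.818, -0.001, -0.001]
contact_force: [0.1, 0.8, 0.6]
opening: 0.803
finger_force: 0.0
```

Call:
send_rows(rows="0 0 0 0;0 0 0 0;0 0 0 0;0 0 0 0;0 0 0 0;0 0 0 0", jaw=1, force=20)

```text
clock: 2.65
tool_pos: [0.563, 0.2466, 0.0269]
eef_rot: [0.577, 0.817, 0.001, 0.0]
contact_force: [-0.6, -0.2, 6.9]
opening: 0.518
finger_force: 20.0
```

Call:
send_rows(rows="0 0 -0.1 0;0 0 -0.22 0;0 0 -0.35 0;0 0 -0.48 0;0 0 -0.6 0;0 0 -0.6 0")

```text
clock: 3.15
tool_pos: [0.5665, 0.2478, 0.2133]
eef_rot: [0.577, 0.817, 0.006, 0.003]
contact_force: [1.7, -0.5, -0.8]
opening: 0.518
finger_force: 20.0
```

```bash
python3 go.py .45 -.27 .2 6.3
```

```text
norm [-1.498 -0.943  0.029] turn 0.0367 rows>= 13 | closing 19.5 pos [0.5665 0.2478 0.2133] t 3.15 op 0.518 q7 -0.13
```

Call:
send_rows(rows="-0.11 -0.07 0 0;-0.22 -0.14 0 0.01;-0.33 -0.2 0 0.02;-0.44 -0.27 0.01 0.03;-0.55 -0.34 0.01 0.037;-0.66 -0.41 0.02 0.037;-0.77 -0.48 0.02 0.037;-0.88 -0.55 0.02 0.037;-0.98 -0.61 0.02 0.037;-0.98 -0.61 0.02 0.037")

```text
clock: 3.98
tool_pos: [0.4851, -0.1013, 0.1996]
eef_rot: [0.673, 0.74, -0.003, 0.001]
contact_force: [-0.2, -1.9, -0.1]
opening: 0.526
finger_force: 20.0
```

```bash
python3 go.py .445 -.27 .2 6.3
```

```text
norm [-0.547 -0.187  0.002] turn -0.0023 rows>= 5 | closing 5.5 pos [ 0.4851 -0.1013  0.1996] t 3.98 op 0.526 q7 0.22
```

Call:
send_rows(rows="-0.11 -0.04 0 0;-0.22 -0.08 0 0;-0.33 -0.12 0 0;-0.44 -0.15 0 0;-0.53 -0.18 0 0;-0.54 -0.185 0.1 0;-0.545 -0.187 0.22 0;-0.545 -0.187 0.34 0;-0.545 -0.187 0.4 0;-0.545 -0.187 0.4 0")

```text
clock: 4.82
tool_pos: [0.4476, -0.2591, 0.0759]
eef_rot: [0.668, 0.744, -0.001, -0.004]
contact_force: [-0.6, -1.0, -0.2]
opening: 0.52
finger_force: 20.0
```

```bash
python3 go.py .445 -.27 .08 6.3
```

```text
norm [-0.035 -0.013 -0.014] turn -0.0002 rows>= 1 | closing 6.2 pos [ 0.4476 -0.2591  0.0759] t 4.82 op 0.52 q7 0.51
```

Call:
send_rows(rows="-0.02 0 0.01 0;-0.02 0 0.01 0;-0.02 0 0.01 0;-0.02 0 0.01 0;-0.02 0 0.01 0;-0.02 0 0.01 0", jaw=-0.5)

```text
clock: 5.32
tool_pos: [0.4511, -0.2667, 0.0775]
eef_rot: [0.668, 0.744, 0.0, 0.001]
contact_force: [0.7, -0.5, 0.7]
opening: 0.748
finger_force: 0.0
```

Call:
send_rows(rows="0 0 -0.12 0;0 0 -0.25 0;0 0 -0.37 0;0 0 -0.45 0;0 0 -0.45 0", jaw=0)

```text
clock: 5.73
tool_pos: [0.4533, -0.2681, 0.2169]
eef_rot: [0.668, 0.744, 0.001, 0.005]
contact_force: [0.1, -1.4, -0.2]
opening: 0.498
finger_force: 0.0
```

```bash
python3 - <<'E'
from ray import *
p,d,W,c=snap('top','t2.png'); np.savez('/tmp/top2',p=p)
obj(p,c,(239,196),16,.04,'lemon');obj(p,c,(252,236),24,.03,'bone');obj(p,c,(192,247),18,.045,'tomato')
E
python3 go.py .482 .054 .16 37.5
```

```text
lemon 294 [0.602  0.0887] axis 84.9 rect [603.   88.6] [56.7 54.1] 89.3
bone 248 [0.482  0.0533] axis 126.8 rect [482.1  53.5] [39.6 87.4] 37.3
tomato 369 [0.4495 0.2266] axis 77.9 rect [449.9 226.6] [64.3 62.8] 63.2
norm [1.055 0.214 0.179] turn -0.0869 rows>= 8 | closing 6.2 pos [ 0.4522 -0.2674  0.2145] t 5.78 op 0.498 q7 0.53
```

Call:
send_rows(rows="0.13 0.02 0 0;0.26 0.05 0 -0.02;0.39 0.07 0 -0.04;0.52 0.1 0 -0.06;0.65 0.13 0.03 -0.08;0.78 0.15 0.07 -0.087;0.9 0.18 0.12 -0.087;1 0.21 0.17 -0.087;1 0.21 0.18 -0.087;1 0.21 0.18 -0.087")

```text
clock: 6.62
tool_pos: [0.4794, 0.0405, 0.1558]
eef_rot: [0.44, 0.898, -0.001, -0.002]
contact_force: [0.2, -1.0, 0.0]
opening: 0.499
finger_force: 0.0
```

```bash
python3 go.py .482 .054 .06 37.3
```

```text
norm [0.029 0.035 0.319] turn 0.0014 rows>= 3 | closing 37.8 pos [0.4794 0.0405 0.1558] t 6.62 op 0.499 q7 0.34
```

Call:
send_rows(rows="0.03 0.035 0.1 0;0.03 0.035 0.2 0;0.03 0.035 0.28 0;0.03 0.035 0.32 0;0.03 0.035 0.32 0;0.03 0.035 0.32 0")

```text
clock: 7.12
tool_pos: [0.483, 0.0502, 0.0614]
eef_rot: [0.443, 0.896, -0.001, -0.001]
contact_force: [-0.1, -0.3, -0.1]
opening: 0.501
finger_force: 0.0
```

```bash
python3 go.py .482 .054 .019 37.3
```

```text
norm [0.012 0.005 0.141] turn 0.0003 rows>= 2 | closing 37.4 pos [0.483  0.0502 0.0614] t 7.12 op 0.501 q7 0.29
```

Call:
send_rows(rows="0.01 0.004 0.07 0;0.01 0.004 0.12 0;0.01 0.004 0.14 0;0.01 0.004 0.14 0;0.01 0.004 0.14 0")

```text
clock: 7.53
tool_pos: [0.4832, 0.0545, 0.0206]
eef_rot: [0.442, 0.897, 0.0, 0.0]
contact_force: [-1.1, 0.0, 0.1]
opening: 0.498
finger_force: 0.0
```

Call:
send_rows(rows="0 0 0 0;0 0 0 0;0 0 0 0;0 0 0 0;0 0 0 0;0 0 0 0", jaw=1, force=20)

```text
clock: 8.03
tool_pos: [0.483, 0.0551, 0.02]
eef_rot: [0.442, 0.897, 0.0, 0.0]
contact_force: [-0.2, -0.9, 2.1]
opening: 0.168
finger_force: 20.0
```

Call:
send_rows(rows="0 0 -0.1 0;0 0 -0.22 0;0 0 -0.35 0;0 0 -0.48 0;0 0 -0.6 0;0 0 -0.6 0")

```text
clock: 8.53
tool_pos: [0.4862, 0.0556, 0.2055]
eef_rot: [0.442, 0.897, 0.003, 0.005]
contact_force: [0.3, -0.1, -1.3]
opening: 0.167
finger_force: 20.0
```

```bash
python3 go.py .545 -.265 .2 6.3
```

```text
norm [-0.967 -0.495  0.018] turn 0.0867 rows>= 8 | closing 37.5 pos [0.4862 0.0556 0.2055] t 8.53 op 0.167 q7 0.32
```

Call:
send_rows(rows="-0.12 -0.06 0 0.01;-0.24 -0.12 0 0.03;-0.36 -0.18 0 0.05;-0.48 -0.25 0 0.07;-0.6 -0.31 0 0.087;-0.72 -0.37 0.01 0.087;-0.84 -0.43 0.02 0.087;-0.96 -0.49 0.02 0.087;-0.967 -0.495 0.02 0.087;-0.967 -0.495 0.02 0.087")

```text
clock: 9.37
tool_pos: [0.5406, -0.2692, 0.1927]
eef_rot: [0.67, 0.742, -0.001, 0.0]
contact_force: [-0.2, 0.7, -0.5]
opening: 0.166
finger_force: 20.0
```

```bash
python3 go.py .54 -.265 .075 6.3
```

```text
norm [ 0.015 -0.     0.392] turn -0.0012 rows>= 3 | closing 5.9 pos [ 0.5406 -0.2692  0.1927] t 9.37 op 0.166 q7 0.47
```

Call:
send_rows(rows="0 0 0.1 0;0 0 0.2 0;0 0 0.3 0;0 0 0.37 0;0 0 0.39 0;0 0 0.39 0")

```text
clock: 9.87
tool_pos: [0.5406, -0.263, 0.0749]
eef_rot: [0.667, 0.745, -0.0, -0.002]
contact_force: [-1.0, -0.8, 0.4]
opening: 0.167
finger_force: 20.0
```

Call:
send_rows(rows="0 0 0 0;0 0 0 0;0 0 0 0;0 0 0 0;0 0 0 0", jaw=0)

```text
clock: 10.28
tool_pos: [0.5423, -0.2657, 0.0777]
eef_rot: [0.668, 0.744, 0.0, 0.001]
contact_force: [0.3, -0.1, 0.2]
opening: 0.496
finger_force: 0.0
```

Call:
send_rows(rows="0 0 -0.12 0;0 0 -0.25 0;0 0 -0.37 0;0 0 -0.45 0;0 0 -0.45 0", jaw=-0.9)

```text
clock: 10.7
tool_pos: [0.545, -0.2671, 0.2178]
eef_rot: [0.668, 0.744, 0.002, 0.005]
contact_force: [0.3, 0.6, 0.3]
opening: 0.852
finger_force: 0.0
```

```bash
python3 - <<'E'
from ray import *
p,d,W,c=snap('top','t3.png')
obj(p,c,(239,196),16,.04,'lemon');obj(p,c,(192,247),18,.045,'tomato')
E
python3 go.py .602 .09 .16 6.3
```

```text
lemon 293 [0.602  0.0888] axis 83.9 rect [603.   88.6] [56.7 54.1] 89.3
tomato 376 [0.4494 0.2265] axis 74.2 rect [449.9 226.6] [67.1 60.6] 89.2
norm [1.161 0.321 0.181] turn -0.0003 rows>= 9 | closing 6.2 pos [ 0.5435 -0.2664  0.215 ] t 10.75 op 0.897 q7 0.47
```

Call:
send_rows(rows="0.12 0.03 0 0;0.24 0.06 0 0;0.36 0.1 0 0;0.48 0.13 0.02 0;0.6 0.16 0.05 0;0.72 0.19 0.08 0;0.84 0.23 0.12 0;0.96 0.27 0.16 0;1 0.32 0.18 0;1 0.32 0.18 0")

```text
clock: 11.58
tool_pos: [0.6049, 0.0501, 0.1548]
eef_rot: [0.665, 0.747, 0.001, -0.002]
contact_force: [0.1, 0.4, 0.7]
opening: 0.953
finger_force: 0.0
```

```bash
python3 go.py .602 .09 .07 6.3
```

```text
norm [0.132 0.006 0.283] turn 0.0011 rows>= 3 | closing 6.7 pos [0.6049 0.0501 0.1548] t 11.58 op 0.953 q7 -0.01
```

Call:
send_rows(rows="0.1 0.005 0.05 0;0.13 0.005 0.12 0;0.13 0.005 0.2 0;0.13 0.005 0.27 0;0.13 0.005 0.28 0;0.13 0.005 0.28 0;0.13 0.005 0.28 0")

```text
clock: 12.17
tool_pos: [0.6022, 0.0811, 0.074]
eef_rot: [0.668, 0.744, -0.0, 0.0]
contact_force: [-0.2, 0.2, 0.9]
opening: 0.949
finger_force: 0.0
```

```bash
python3 go.py .602 .09 .022 6.3
```

```text
norm [0.03  0.003 0.173] turn -0.0004 rows>= 2 | closing 6.1 pos [0.6022 0.0811 0.074 ] t 12.17 op 0.949 q7 -0.06
```

Call:
send_rows(rows="0.02 0.003 0.05 0;0.02 0.003 0.1 0;0.02 0.003 0.15 0;0.02 0.003 0.17 0;0.02 0.003 0.17 0;0.02 0.003 0.17 0")

```text
clock: 12.67
tool_pos: [0.6026, 0.0882, 0.023]
eef_rot: [0.668, 0.744, 0.0, 0.0]
contact_force: [0.8, -0.7, 0.2]
opening: 0.947
finger_force: 0.0
```

```bash
python3 go.py .602 .09 .022 6.3
```

```text
norm [ 0.006 -0.001  0.003] turn -0.0003 rows>= 1 | closing 6.2 pos [0.6026 0.0882 0.023 ] t 12.67 op 0.947 q7 -0.07
```

Call:
send_rows(rows="0.005 0 0 0;0.005 0 0 0;0.005 0 0 0;0.005 0 0 0;0.005 0 0 0;0.005 0 0 0;0.005 0 0 0", jaw=1, force=15)

```text
clock: 13.25
tool_pos: [0.6024, 0.0897, 0.0232]
eef_rot: [0.668, 0.744, 0.0, 0.0]
contact_force: [-1.4, 0.2, 5.3]
opening: 0.639
finger_force: 14.7
```

Call:
send_rows(rows="0 0 -0.05 0;0 0 -0.12 0;0 0 -0.2 0;0 0 -0.3 0;0 0 -0.42 0;0 0 -0.54 0;0 0 -0.6 0;0 0 -0.6 0")

```text
clock: 13.92
tool_pos: [0.6049, 0.0898, 0.2072]
eef_rot: [0.668, 0.744, 0.003, 0.003]
contact_force: [0.7, 0.3, -0.5]
opening: 0.642
finger_force: 15.0
```

```bash
python3 go.py .495 -.265 .2 6.3
```

```text
norm [-1.136 -0.492  0.019] turn -0.0003 rows>= 9 | closing 6.2 pos [0.6049 0.0898 0.2072] t 13.92 op 0.642 q7 -0.07
```

Call:
send_rows(rows="-0.11 -0.05 0 0;-0.22 -0.1 0 0;-0.33 -0.14 0 0;-0.44 -0.19 0 0;-0.55 -0.24 0 0;-0.66 -0.29 0 0;-0.77 -0.34 0 0;-0.88 -0.38 0.01 0;-0.98 -0.43 0.01 0;-1 -0.49 0.02 0")

```text
clock: 14.75
tool_pos: [0.4875, -0.231, 0.1957]
eef_rot: [0.67, 0.742, -0.001, 0.002]
contact_force: [0.2, 0.1, -0.1]
opening: 0.638
finger_force: 15.0
```

```bash
python3 go.py .495 -.265 .08 6.3
```

```text
norm [-0.114  0.013  0.386] turn -0.0014 rows>= 3 | closing 5.8 pos [ 0.4875 -0.231   0.1957] t 14.75 op 0.638 q7 0.44
```

Call:
send_rows(rows="-0.1 0.01 0.02 0;-0.11 0.01 0.1 0;-0.11 0.01 0.2 0;-0.11 0.01 0.3 0;-0.11 0.01 0.37 0;-0.11 0.01 0.385 0;-0.11 0.01 0.385 0")

```text
clock: 15.33
tool_pos: [0.4933, -0.2561, 0.079]
eef_rot: [0.668, 0.744, -0.001, -0.002]
contact_force: [-0.1, 0.6, -0.9]
opening: 0.641
finger_force: 15.0
```

Call:
send_rows(rows="0 0 0 0;0 0 0 0;0 0 0 0;0 0 0 0;0 0 0 0", jaw=-0.8)

```text
clock: 15.75
tool_pos: [0.4955, -0.2572, 0.0821]
eef_rot: [0.668, 0.744, 0.0, 0.001]
contact_force: [-0.5, 0.5, -0.0]
opening: 0.9
finger_force: 0.0
```

Call:
send_rows(rows="0.05 0 -0.12 0;0.1 0 -0.25 0;0.2 0 -0.37 0;0.3 0 -0.45 0;0.42 0 -0.5 0;0.54 0 -0.5 0;0.66 0 -0.5 0;0.78 0 -0.5 0;0.78 0 -0.5 0")

```text
clock: 16.5
tool_pos: [0.469, -0.0158, 0.2318]
eef_rot: [0.663, 0.748, 0.002, -0.002]
contact_force: [-0.0, 0.5, -0.4]
opening: 0.9
finger_force: 0.0
```

```bash
python3 - <<'E'
from ray import *
p,d,W,c=snap('top')
cv2.imwrite('pics/t4.png',cv2.resize(p[170:290,140:470,::-1],None,fx=2.4,fy=2.4,interpolation=cv2.INTER_CUBIC))
obj(p,c,(192,247),18,.045,'tomato')
hsv=cv2.cvtColor(p,cv2.COLOR_RGB2HSV)
sub=np.zeros(d.shape,bool); sub[170:280,395:475]=1
b=sub&(hsv[...,0]>105)&(hsv[...,0]<130)&(hsv[...,1]>150)&(W[...,2]>.1); X=W[b];X=X[np.isfinite(X).all(1)]
e=X.mean(0);n=np.linalg.svd(X-e,full_matrices=False)[2][2];print('lid',e,n,X.min(0),X.max(0))
E
python3 go.py .495 -.265 .2 6.3
```

```text
tomato 348 [0.4496 0.229 ] axis 7.1 rect [449.9 229.5] [61.3 60.6] 89.2
lid [ 0.50124029 -0.38664098  0.22889833] [ 0.1078118  -0.98779501 -0.11241719] [ 0.39447522 -0.42901397  0.12579325] [ 0.61257111 -0.36388466  0.30488293]
norm [-0.822 -0.011  0.104] turn 0.0011 rows>= 6 | closing 6.7 pos [ 0.4694 -0.0198  0.2317] t 16.55 op 0.907 q7 0.09
```

View pics/t4.png

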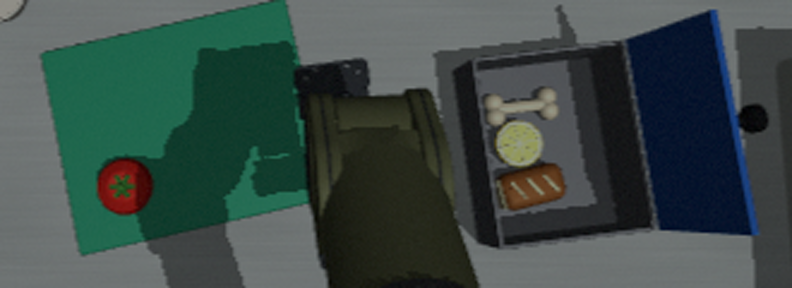

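The scraps all lie inside the tub: bone (520,105), lemon (520,143) and bread (532,187) in the crop. The tomato is in place. Next is the lid: I'll straddle the knob with open fingers from the outside and push the lid over.

```bash
python3 - <<'E'
from h import *
W=np.load('/tmp/top.npz')['W']
for v,u in((220,470),(220,485),(220,500),(260,505)): print(v,u,np.nanmedian(W[v-2:v+3,u-2:u+3].reshape(-1,3),0).round(3))
E
python3 go.py .511 -.445 .36 6.3
```

```text
220 470 [ 0.519 -0.595  0.046]
220 485 [ 0.514 -0.596  0.118]
220 500 [ 0.51  -0.606  0.17 ]
260 505 [ 0.406 -0.609  0.17 ]
norm [-1.423 -0.027 -0.431] turn 0.0011 rows>= 11 | closing 6.7 pos [ 0.4694 -0.0198  0.2317] t 16.55 op 0.907 q7 0.09
```

Call:
send_rows(rows="0 0 -0.11 0;0 0 -0.22 0;0 0 -0.33 0;-0.1 0.01 -0.43 0;-0.2 0.02 -0.43 0;-0.33 0.03 -0.43 0;-0.46 0.05 -0.43 0;-0.6 0.05 -0.43 0;-0.6 0.05 -0.43 0", jaw=-1)

```text
clock: 17.3
tool_pos: [0.5024, -0.2135, 0.3605]
eef_rot: [0.673, 0.739, -0.003, 0.003]
contact_force: [-0.5, -0.8, 0.1]
opening: 0.997
finger_force: 0.0
```

```bash
python3 go.py .511 -.445 .36 6.3
```

```text
norm [-0.771 -0.043  0.008] turn -0.0026 rows>= 6 | closing 5.4 pos [ 0.5024 -0.2135  0.3605] t 17.3 op 0.997 q7 0.45
```

Call:
send_rows(rows="-0.13 -0.01 0 0;-0.26 -0.02 0 0;-0.39 -0.02 0 0;-0.52 -0.03 0 0;-0.65 -0.04 0 0;-0.76 -0.042 0 0;-0.76 -0.042 0 0;-0.76 -0.042 0 0")

```text
clock: 17.97
tool_pos: [0.514, -0.4328, 0.3594]
eef_rot: [0.67, 0.742, -0.001, -0.0]
contact_force: [0.4, 1.0, -0.3]
opening: 1.001
finger_force: 0.0
```

```bash
python3 go.py .511 -.445 .262 6.3; python3 - <<'E'
from h import *
p,d,W,c=snap('top')
cv2.imwrite('pics/t5.png',cv2.resize(p[150:300,310:512,::-1],None,fx=3,fy=3,interpolation=cv2.INTER_CUBIC))
E
```

```text
norm [-0.039 -0.014  0.325] turn -0.0012 rows>= 3 | closing 5.9 pos [ 0.514  -0.4328  0.3594] t 17.97 op 1.001 q7 0.78
```

View pics/t5.png

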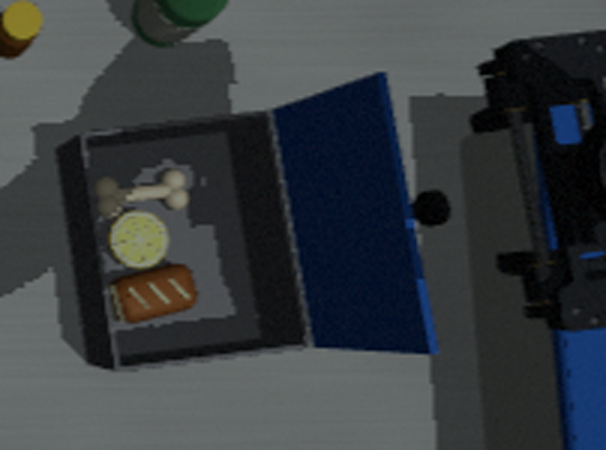

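The gripper is outside the lid, with the knob (430,208) between the two fingers. I'll descend behind the lid.

Call:
send_rows(rows="-0.02 -0.01 0.05 0;-0.02 -0.014 0.12 0;-0.02 -0.014 0.2 0;-0.02 -0.014 0.27 0;-0.02 -0.014 0.3 0;-0.02 -0.014 0.3 0;-0.02 -0.014 0.3 0")

```text
clock: 18.6
tool_pos: [0.5132, -0.4353, 0.2709]
eef_rot: [0.667, 0.745, 0.0, 0.0]
contact_force: [-0.3, -0.5, 0.5]
opening: 0.996
finger_force: 0.0
```

```bash
cat > lid.py <<'E'
from h import *
from scipy.spatial.transform import Rotation as R
s=sensors.get_state(); c=np.array([.4926,-.286]); a=np.radians(6.3); ux=np.array([np.sin(a),-np.cos(a)])
M=R.from_quat(s['eef_rot']).as_matrix(); uy=np.array([np.cos(a),np.sin(a)])
d=s['tool_pos'][:2]-c; print('tub',(d@ux).round(4),(d@uy).round(4),'z',round(s['tool_pos'][2],4),'F',np.round(s['contact_force'],1),'t',s['clock'])
for th in range(95,-1,-5):
    t=np.radians(th); X=.09-.15*np.cos(t)+.008*np.sin(t)+.01; Z=.12+.15*np.sin(t)+.008*np.cos(t)
    D=M.T@(np.r_[c+ux*X,Z]-s['tool_pos'])/.3
    print(th,D.round(3),end='; ')
E
python3 lid.py
```

```text
tub 0.1507 0.0041 z 0.2709 F [-0.3 -0.5  0.5] t 18.6
95 [ 0.099 -0.014  0.007]; 90 [ 0.142 -0.014  0.003]; 85 [ 0.186 -0.014  0.003]; 80 [ 0.23  -0.014  0.006]; 75 [ 0.273 -0.014  0.013]; 70 [ 0.315 -0.014  0.024]; 65 [ 0.356 -0.014  0.039]; 60 [ 0.396 -0.014  0.057]; 55 [ 0.434 -0.014  0.078]; 50 [ 0.47  -0.014  0.103]; 45 [ 0.504 -0.014  0.131]; 40 [ 0.535 -0.014  0.161]; 35 [ 0.563 -0.014  0.194]; 30 [ 0.589 -0.014  0.23 ]; 25 [ 0.611 -0.014  0.268]; 20 [ 0.63  -0.014  0.307]; 15 [ 0.645 -0.014  0.348]; 10 [ 0.657 -0.014  0.39 ]; 5 [ 0.665 -0.014  0.433]; 0 [ 0.669 -0.014  0.476];
```

Push gently to about 65°.

Call:
send_rows(rows="0.05 -0.01 0 0;0.1 -0.01 0 0;0.14 -0.01 0 0;0.19 -0.01 0 0;0.23 -0.01 0.006 0;0.27 -0.01 0.013 0;0.315 -0.01 0.024 0;0.356 -0.01 0.039 0;0.356 -0.01 0.039 0")

```text
clock: 19.35
tool_pos: [0.4992, -0.3278, 0.26]
eef_rot: [0.667, 0.745, 0.001, 0.001]
contact_force: [0.4, -0.1, 0.0]
opening: 1.002
finger_force: 0.0
```

```bash
python3 lid.py
```

```text
tub 0.0422 0.002 z 0.26 F [ 0.4 -0.1  0. ] t 19.35
95 [-0.263 -0.007 -0.029]; 90 [-0.219 -0.007 -0.033]; 85 [-0.175 -0.007 -0.034]; 80 [-0.132 -0.007 -0.03 ]; 75 [-0.089 -0.007 -0.023]; 70 [-0.047 -0.007 -0.012]; 65 [-0.005 -0.007  0.002]; 60 [ 0.034 -0.007  0.02 ]; 55 [ 0.072 -0.007  0.042]; 50 [ 0.108 -0.007  0.067]; 45 [ 0.142 -0.007  0.094]; 40 [ 0.173 -0.007  0.125]; 35 [ 0.202 -0.007  0.158]; 30 [ 0.227 -0.007  0.194]; 25 [ 0.249 -0.007  0.231]; 20 [ 0.268 -0.007  0.271]; 15 [ 0.283 -0.007  0.312]; 10 [ 0.295 -0.007  0.354]; 5 [ 0.303 -0.007  0.397]; 0 [ 0.307 -0.007  0.44 ];
```

```bash
cat > lidang.py <<'E'
from h import *
def ang(cam):
    p,d,W,c=snap(cam); h=cv2.cvtColor(p,cv2.COLOR_RGB2HSV)
    m=(h[...,0]>105)&(h[...,0]<130)&(h[...,1]>120)&(W[...,1]>-.5)&(W[...,2]>.11)&(W[...,1]<-.1)
    X=W[m]; e=np.median(X,0); n=np.linalg.svd(X-e,full_matrices=False)[2][2]; n=n*np.sign(-n[1])
    print(cam,m.sum(),'angle deg',np.degrees(np.arctan2(-n[1],n[2])).round(1),X.max(0),X.min(0))
ang('scene'); ang('top')
E
python3 lidang.py
```

```text
scene 223 angle deg 86.3 [ 0.61214006 -0.28026179  0.60108752] [ 0.39322916 -0.35859986  0.13537546]
top 867 angle deg 73.0 [ 0.60710175 -0.11720295  0.83062073] [ 0.30048058 -0.38249793  0.13336968]
```

The lid's edge has moved to y≈-0.28, so it is following the push. I'll continue along the arc.

Call:
send_rows(rows="0.034 -0.007 0.02 0;0.072 -0.007 0.042 0;0.108 -0.007 0.067 0;0.142 -0.007 0.094 0;0.173 -0.007 0.125 0;0.202 -0.007 0.158 0;0.227 -0.007 0.194 0;0.249 -0.007 0.231 0;0.268 -0.007 0.27 0;0.283 -0.007 0.31 0")

```text
clock: 20.28
tool_pos: [0.4879, -0.2471, 0.166]
eef_rot: [0.668, 0.744, 0.0, 0.001]
contact_force: [0.2, 0.8, 1.1]
opening: 1.0
finger_force: 0.4
```

```bash
python3 lid.py; python3 lidang.py
```

```text
tub -0.0392 -0.0004 z 0.166 F [0.2 0.8 1.1] t 20.2833
95 [-0.535  0.003 -0.342]; 90 [-0.491  0.003 -0.346]; 85 [-0.448  0.003 -0.347]; 80 [-0.404  0.003 -0.343]; 75 [-0.361  0.003 -0.336]; 70 [-0.319  0.003 -0.325]; 65 [-0.277  0.003 -0.311]; 60 [-0.238  0.003 -0.293]; 55 [-0.199  0.002 -0.271]; 50 [-0.163  0.002 -0.247]; 45 [-0.13   0.002 -0.219]; 40 [-0.098  0.002 -0.188]; 35 [-0.07   0.002 -0.155]; 30 [-0.045  0.002 -0.12 ]; 25 [-0.022  0.002 -0.082]; 20 [-0.003  0.001 -0.043]; 15 [ 0.012  0.001 -0.002]; 10 [0.024 0.001 0.04 ]; 5 [0.032 0.001 0.083]; 0 [0.036 0.001 0.126]; scene 1622 angle deg 29.2 [ 0.61212748 -0.15769082  0.65035574] [ 0.37863125 -0.38100066  0.12260415]
top 1728 angle deg 79.8 [ 0.61063497 -0.10001033  0.80866447] [ 0.36613761 -0.36467523  0.12773893]
```

Call:
send_rows(rows="0.02 0 0.03 0;0.024 0 0.06 0;0.03 0 0.09 0;0.03 0 0.11 0;0.03 0 0.125 0;0.03 0 0.135 0;0.03 0 0.145 0;0.03 0 0.145 0")

```text
clock: 21.05
tool_pos: [0.4861, -0.2374, 0.1282]
eef_rot: [0.668, 0.744, 0.001, 0.001]
contact_force: [-8.4, 7.6, 59.0]
opening: 1.001
finger_force: 29.5
```

Contact is at z=0.128 with 59 N, which means the lid is shut. I'll retreat and check.

Call:
send_rows(rows="0 0 -0.05 0;0 0 -0.15 0;0 0 -0.28 0;0 0 -0.4 0;0.13 0 -0.5 0;0.26 0 -0.5 0;0.39 0 -0.5 0;0.5 0 -0.5 0;0.6 0 -0.5 0;0.6 0 -0.5 0")

```text
clock: 21.88
tool_pos: [0.4658, -0.0514, 0.2719]
eef_rot: [0.664, 0.748, 0.001, -0.002]
contact_force: [-0.5, 0.4, -0.2]
opening: 1.005
finger_force: 0.0
```

```bash
python3 - <<'E'
from ray import *
p,d,W,c=snap('scene','s6.png'); h=cv2.cvtColor(p,cv2.COLOR_RGB2HSV)
m=(h[...,0]>105)&(h[...,0]<130)&(h[...,1]>120)&(W[...,1]>-.5)&(W[...,2]>.1)&(W[...,2]<.25)
X=W[m];n=np.linalg.svd(X-X.mean(0),full_matrices=False)[2][2];print(m.sum(),n,np.percentile(X[:,2],[2,50,98]))
obj(p,c,(307,195),16,.045,'tomato'); s=sensors.get_state(); print(s['clock'],s['tool_pos'],s['qd'])
E
```

```text
2538 [-0.01009146  0.03230453 -0.99942713] [0.12242655 0.12899962 0.18903984]
tomato 293 [0.4505 0.2285] axis 6.7 rect [449.6 227.7] [76.1 68.9] 21.2
21.9333 [ 0.46624993 -0.05492971  0.27203043] [ 6.05961603e-02  1.15588198e-02  6.31045192e-02 -2.06854253e-02
  1.99185469e-02  2.30332595e-05  2.14182136e-02]
```

View pics/s6.png

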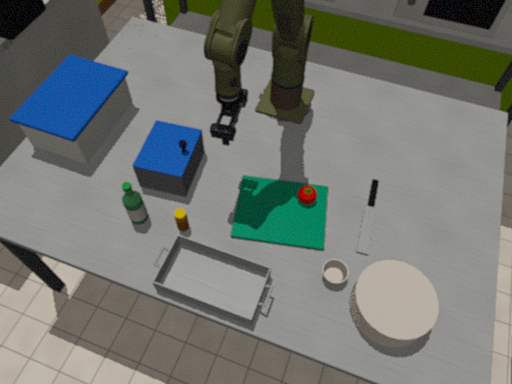

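The lid is flat on the tub at (168,150) and the tomato is upright at (307,195), with nothing else moved. One robust check of the lid's tilt before I hand in.

```bash
python3 - <<'E'
from h import *
for cam in('scene','top'):
    p,d,W,c=snap(cam); h=cv2.cvtColor(p,cv2.COLOR_RGB2HSV)
    m=(h[...,0]>105)&(h[...,0]<130)&(h[...,1]>120)&(W[...,1]>-.5)&(W[...,2]>.115)&(W[...,2]<.142)
    X=W[m]; A=np.c_[X[:,:2]-X[:,:2].mean(0),np.ones(len(X))]; print(cam,m.sum(),np.linalg.lstsq(A,X[:,2],rcond=None)[0])
E
```

```text
scene 2391 [-0.00078309 -0.00092957  0.12868484]
top 4281 [-0.00085389 -0.00110838  0.13006343]
```

```bash
python3 -c "
from plant import finish_job; print(finish_job())"
```

```text
the job is handed in; nothing more can be done
None
```

The lemon, bone and bread went into the tub and the blue lid is shut (measured tilt about 0.001 rad). The tomato is still upright on the board, nothing else was disturbed, and the job was handed in at about 22 s; the hand-in gave no verdict.

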